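# Hang the sanding block on the sliding peg

### The job

On the hanging station, turn the clamp knob back anticlockwise until it is fully free, only then push the peg carriage left until it is against its stop, and turn the knob clockwise again until it is tight. Then, without lifting it, push the sanding block along its ledge so that its eye goes on to the peg, on past the ledge's rear edge until it hangs freely from the peg, still. Leave the other things on the bench where they are.

Things in the scene. Friction and masses are not known exactly. Their poses are not given: they have to be found in the camera images.
- station: Fixed hanging station (place and yaw vary): plywood board 270 x 370 x 15 mm carrying a wooden loading ledge, behind it an aluminium rail along y (at x=105 mm) with a peg carriage, and a steel stop at the rail's left (+y) end. Origin: on the bench top below the middle of the ledge's rear edge; x away from the robot, y left.
- carriage (a joint): Slide of the aluminium peg carriage along the rail, m: 0 at the right end, 0.130 hard against the left stop, peg then in line with the ledge's middle. Moves to station +y; about 5 N to push; never to be forced along with the clamp tight. Block 60 (x) x 120 (y) x 90 mm, 37 to 127 mm above the bench, centre at station x=105 mm, y = joint value - 130 mm.
- ledge_edge (a point): Middle of the ledge's rear edge, on its top, 60 mm above the bench. The ledge runs from here 100 mm towards the robot, 146 mm wide, with a fence 10 mm thick and 12 mm high along each side (126 mm clear between them), both ends open. Behind the edge is a gap of 75 mm up to the carriage's front face, open down to the board.
- push_face (a point): Point on the carriage's right (-y) side face, in the middle of its 60 mm width, 117 mm above the bench, 10 mm below the carriage's top; moves with the carriage.
- peg_tip (a point): Tip of the level steel peg, 10 mm in diameter, blunt-coned. It points from the carriage's front face towards the robot (station -x) and is 95 mm long; axis 114.5 mm above the bench, 54.5 mm above the ledge. The tip overlaps the ledge's rear 20 mm.
- clamp (a joint): Turn of the clamp knob on top of the carriage, rad, clockwise from above positive, range 0 to 1.5: 0 is free, 1.3 to 1.5 is tight. At 0 the bar grip of the knob lies along station x; it stays where it is left.
- clamp_grip (a point): On the knob's vertical axis at the height to grip, 164 mm above the bench. Bar grip 46 mm long, 14 mm thick, from 141 to 171 mm above the bench, on a disc 48 mm across over a flange 72 mm across on the carriage's top (127 mm).
- sander: Wooden sanding block standing on the ledge: foot 45 (x, depth) x 116 (y) x 26 mm high, with an upright handle plate 20 mm thick (x), 56 mm wide (y), reaching 71 mm above the underside, pierced along x by the hanging eye. Origin: centre of its underside; z up. Hidden mass about 0.2 kg.
- eye (a point): Centre of the sanding block's eye, a round through hole of 30 mm diameter along the block's x, 48 mm above its underside. Standing on the ledge, the eye's top edge is 3.5 mm above the top of the peg, so that beyond the ledge the block sinks 3.5 mm and hangs on the peg.
- spanner: Bystander: steel open-and-ring spanner, 150 mm, lying on the station's board to the right of the ledge; origin at its underside
- mallet: Bystander: rubber mallet lying on the bench, 260 mm long, wooden handle, head 58 x 100 x 56 mm; origin at its underside
- glue_bottle: Bystander: black bottle, 64 mm across, 170 mm high, standing on the bench; origin at its underside
- offcut: Bystander: timber offcut 130 x 58 x 38 mm lying on the bench; origin at its underside
- brush: Bystander: paint brush 200 mm long lying on the bench; origin at its underside
- screw_tub: Bystander: open grey tub, 90 mm across, 60 mm high, on the bench; origin at its underside
- screwdriver: Bystander: black screwdriver 200 mm long lying on the bench; origin at its underside

How it is judged:
On the way, in this order (a step that is already met when the one before it is completed fails the run):
1. the clamp knob is turned back until free (below 0.3 rad) (value of joint clamp below 0.3 rad), for 0.1 s.
2. the carriage is against its left stop (within 4 mm) (value of joint carriage above 0.126 m), for 0.2 s.
3. the clamp is tight again (above 1.25 rad) with the carriage at its stop (value of joint carriage above 0.126 m and value of joint clamp above 1.25 rad), for 0.2 s.
4. the sanding block hangs from the peg beyond the ledge (x of sander in the frame of station between 0.026 and 0.06 m and z of sander in the frame of station between 0.05 and 0.0588 m and y of eye in the frame of peg_tip between -0.01 and 0.01 m and angle between sander's own z axis and vertical below 0.12 rad), for 0.2 s.
At the end, for the whole second after the job is handed in: Block hangs on the peg: its underside centre 26 to 60 mm beyond the ledge edge and 1.2 to 10 mm below the ledge top, eye within 10 mm of the peg line sideways, upright within 0.12 rad, at rest (30 mm/s, 0.3 rad/s); carriage within 4 mm of its stop, clamp above 1.25 rad (all of step 3 and all of step 4 and linear speed of sander below 0.03 m/s and angular speed of sander below 0.3 rad/s); the robot touches nothing.
It fails at once if the carriage is forced along (over 15 mm, short of its stop) while the clamp is not loosened (value of joint clamp above 0.6 rad and distance of push_face from where it was at the start of the episode above 0.015 m and value of joint carriage below 0.12 m).
It fails at once if the sanding block is lifted more than 15 mm above the ledge (z of sander in the frame of station above 0.075 m).
It fails at once if the sanding block falls or is tipped over (z of sander in the frame of station below 0.03 m or angle between sander's own z axis and vertical above 0.7 rad).
It fails at once if a bystander is shifted more than 40 mm (distance of any of spanner, mallet, glue_bottle, offcut, brush, screw_tub, screwdriver from where it was at the start of the episode above 0.04 m).
It also fails if it takes over 72 s, if anything falls off the work surface, if the arm or the gripper's body presses on something with over 40 N, if the wrist force passes 120 N, or if a joint passes its speed limit or range.

### The arm

A 6-joint arm with a two-finger parallel gripper is mounted at the origin on the work surface. World frame = base frame: x ahead of the robot, y to its left, z up, the work surface at z = 0. Lengths are in m, angles in rad, forces in N, time in s.
With the tool pointing down it reaches from about 0.35 to 0.775 m from the base axis. Payload 7.3 kg.
Tool frame: the origin (TCP) lies on the front face of the gripper's body, between the roots of the fingers; the fingertips stand ahead of it and the grasp point (between the pads) lies 47 mm ahead of it (finger_overhang is the z of the fingertips in the tool frame, in m); z points along the fingers, y is the line along which they close (so a half turn about z gives the same grasp; the last joint's range is limited). The gripper opens to 92 mm and grips with 3 to 60 N. Pads are 19 mm wide; open, the fingers measure 130 mm over their backs; the gripper's body (75 mm by 190 mm) begins 47 mm behind the grasp point.
Start: joints at [-1.467, 0.342, 1.524, -0, 1.275, -0.146], TCP at [0.13, -0.509, 0.292] pointing down, gripper open.
Joint ranges: [-2.53, 2.53], [-0.77, 2.02], [0.04, 2.7], [-1, 4.14], [0.28, 2.66], [-3.11, 3.11]. Speed limits (rad/s): [2.57, 2.57, 3.14, 3.14, 3.14, 3.14].

### API

Orientations are given as [roll, pitch, yaw] about the fixed x, y, z axes, in that order (R = Rz(yaw) Ry(pitch) Rx(roll)).
In Python, from cell import * gives the robot as it stands. The module is installed in compiled form; this text tells all that it offers.
- The arm moves only by the tool arm_command, never from a script. Its argument "series" is a list of rows, each an object of numbers: "x", "y", "z": the shift along the tool's x, y, z in mm; "rx", "ry", "rz": the turn, a rotation vector about the tool's x, y, z in degrees. A call has 1 to 20 rows; each row is the pose to reach, as a shift and turn from the pose commanded when the call began, along the tool's axes at that moment; what a row does not reach only later rows make up. A row lasts 1/10 s, in which the tool goes at most 50 mm and 8.59 degrees, less where a joint would pass 70% of its speed; a pose out of reach is approached as far as the arm can. A call with a gripper value outside its range is refused whole. "hand" is the finger opening in mm, from 0 to 91.8, set as the call begins (left out, the last holds). The fingers move at their own pace and stop on an object; "squeeze" is the grip in N (left out, the last holds). Time passes only in rows, so rows that repeat a pose let the fingers close. It gives the time, the measured TCP pose, the force, the opening and the grip force at its end, in the units of the state.
- observe(): the state, without advancing time (a new reading comes with each control period).
- read_camera(name): name is "side" or "top"; returns a dict with "pixels" (480x640x3 uint8, blue, green, red), "K" (3x3 intrinsics, pixels), "rvec" (rotation vector, rad) and "tvec" (3), from world to camera coordinates, as OpenCV has them. Camera axes: x right, y down, z forward; pixel columns grow to the right and rows downward; lengths in m; the calibration is good to about 2 mm. A picture is of the moment at which its call begins. There is no depth.
- hand_in(): hands the job in; it is judged then, once.
Trained networks look in a picture, given as the dict that the camera call returned (one of the last four; its "shot" number tells which), for a name from the list of things; names that differ only in an ending like _2 or _b are one class to them, and where a whole thing is asked for, a point or a joint stands for the part that bears it (a point fixed in the world has none). Each returns a list of dicts, best first, with "confidence" (0 to 1); they miss things now and then, are a little off and sometimes report something else, mostly with a low value. They report only what shows in the picture. A call takes as long as a camera call.
- boxes_of(picture, query): "point" ([x, y, z] in m, in world coordinates, good to about 4 mm: the middle of the surface that is visible of it).
- trace(picture, query): "pixels" (480x640 bool, what is visible of it).
- mark_of(picture, query): "point" ([x, y, z] in m, in world coordinates, good to about 4 mm: a listed point, or the origin of a listed thing).
The state is a dict: "time": time; "qpos": joint angles; "qvel": joint speeds; "joint_efforts": joint torques, N m; "tool_pos": TCP position; "tool_rot": TCP orientation; "contact_force": force on the tool from outside, world axes, zero at the start; "torque": the same for the moment, N m; "opening": finger opening in m; "grip_force": force on a finger pad.
Only numpy, scipy, OpenCV 4.12 (cv2) and the standard library are available. Lean on these libraries where they do the work, as an engineer would, in place of code of your own. Each camera call takes 0.05 s, during which the arm holds its last target. There are 200 camera calls.

## Working session

There is one attempt and no reset: what is moved stays moved. The work goes in short steps, Python scripts to look and compute and a tool call to move; the robot and the scene stay as the last step left them, time stands still between calls to the robot, and variables do not carry over. Pictures are saved under pics/ and viewed, at most 10 in all, crops included, and the job is handed in when it is done.

Besides the shell and the picture viewer there is one more tool, called after "Request:" as name(argument=value, ...) on one line, values as JSON. arm_command: Moves the arm, as the interface text tells. Its arguments: {"type":"object","properties":{"series":{"type":"array"},"hand":{"type":"number"},"squeeze":{"type":"number"}},"required":["series"]}

```bash
mkdir -p pics; python3 - <<'E'
from cell import *
import cv2,numpy as np
s=observe();print({k:np.round(v,3).tolist() for k,v in s.items()})
for c in ("side","top"):
    p=read_camera(c);cv2.imwrite(f"pics/{c}0.png",p["pixels"])
    R=cv2.Rodrigues(p["rvec"])[0];print(c,"cam at",np.round(-R.T@np.array(p["tvec"]).ravel(),3))
    for q in ("station","ledge_edge","push_face","peg_tip","clamp_grip","sander","eye","spanner","mallet","glue_bottle","offcut","brush","screw_tub","screwdriver"):
        print(c,q,[(np.round(d["point"],4).tolist(),round(d["confidence"],2)) for d in mark_of(p,q)[:2]])
E
```

```text
{'time': 0.0, 'qpos': [-1.467, 0.343, 1.525, -0.0, 1.275, -0.146], 'qvel': [-0.0, 0.001, 0.0, 0.0, -0.002, 0.001], 'joint_efforts': [0.001, -43.124, -24.422, 0.072, 0.056, -0.0], 'tool_pos': [0.13, -0.508, 0.292], 'tool_rot': [-3.14, -0.0, 0.25], 'contact_force': [0.024, 0.399, 0.259], 'torque': [-0.039, -0.021, -0.027], 'grip_force': 0.0, 'opening': 0.092}
side cam at [-0.048  0.968  0.954]
side station [([0.5484, -0.0103, -0.0036], 0.85)]
side ledge_edge [([0.5499, -0.0119, 0.0646], 0.9)]
side push_face [([0.6585, -0.1909, 0.1181], 0.71)]
side peg_tip [([0.5335, -0.129, 0.1132], 0.76), ([0.6574, -0.1275, 0.1642], 0.22)]
side clamp_grip [([0.6546, -0.1305, 0.1639], 0.53)]
side sander [([0.5004, -0.0138, 0.0599], 0.82), ([0.5356, -0.1316, 0.1137], 0.7)]
side eye [([0.4987, -0.0123, 0.109], 0.58), ([0.533, -0.1303, 0.1151], 0.41)]
side spanner [([0.5187, -0.1696, 0.0111], 0.44)]
side mallet [([0.4924, 0.4334, 0.0025], 0.92)]
side glue_bottle [([0.6573, 0.4043, 0.0004], 0.94)]
side offcut [([0.2729, 0.2992, -0.0015], 0.58)]
side brush [([0.36, -0.4748, 0.0022], 0.53)]
side screw_tub [(
[... 195 characters left out ...]
-0.0102, 0.0557], 0.73)]
top push_face [([0.6579, -0.191, 0.1149], 0.59)]
top peg_tip [([0.5363, -0.1299, 0.1184], 0.95)]
top clamp_grip [([0.6587, -0.1281, 0.1671], 0.63)]
top sander [([0.5529, -0.0117, -0.0001], 0.59)]
top eye [([0.4995, -0.017, 0.1038], 0.73)]
top spanner [([0.5168, -0.1678, 0.0143], 0.91)]
top mallet [([0.4928, 0.4345, -0.003], 0.85), ([0.6593, -0.1882, 0.1146], 0.34)]
top glue_bottle [([0.6581, 0.4037, 0.0016], 0.76), ([0.275, 0.295, 0.0005], 0.3)]
top offcut [([0.2761, 0.2979, 0.0031], 0.98), ([0.3649, -0.481, -0.0022], 0.2)]
top brush [([0.3644, -0.4798, -0.0032], 0.73)]
top screw_tub [([0.5958, -0.388, -0.0015], 0.8)]
top screwdriver [([0.5317, -0.542, 0.0004], 0.6)]
```

View pics/side0.png

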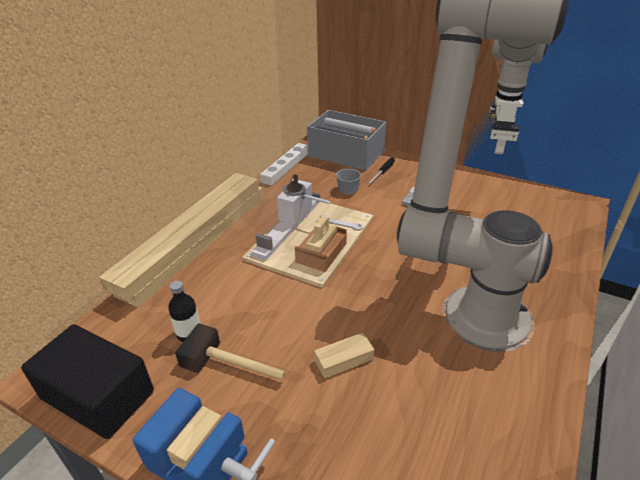

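View pics/top0.png

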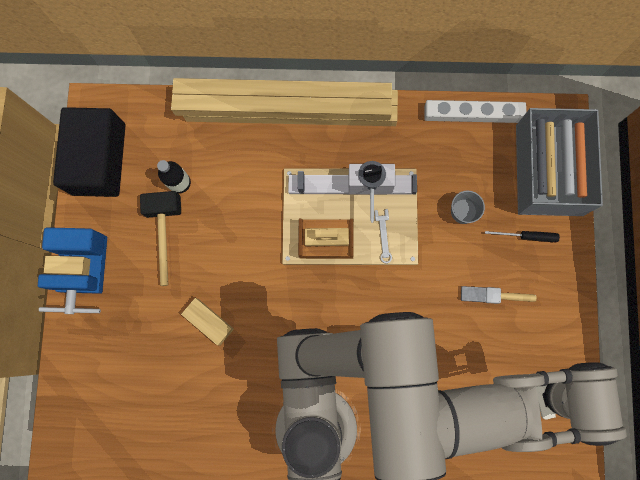

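```bash
cat > h.py <<'E'
from cell import *
import cv2,numpy as np
def px(p,pts): return cv2.projectPoints(np.array(pts,float),np.array(p["rvec"],float),np.array(p["tvec"],float),np.array(p["K"],float),None)[0][:,0]
def crop(c,name,P,w=0.3,size=(800,600)):
    p=read_camera(c);a=px(p,[P])[0];f=p["K"][0][0];R=cv2.Rodrigues(p["rvec"])[0]
    z=(R@np.array(P)+np.array(p["tvec"]).ravel())[2];h=w*f/z/2
    x0,y0=int(a[0]-h),int(a[1]-h*.75);c_=p["pixels"][max(y0,0):int(y0+1.5*h),max(x0,0):int(x0+2*h)]
    s=min(800/c_.shape[1],600/c_.shape[0]);cv2.imwrite("pics/"+name,cv2.resize(c_,None,fx=s,fy=s,interpolation=cv2.INTER_CUBIC));print("crop",name,"origin",max(x0,0),max(y0,0),"scale",round(s,3));return p
def marks(qs,n=1,cams=("side","top")):
    for c in cams:
        ps=[read_camera(c) for _ in range(n)]
        for q in qs:
            v=[(m[0]["point"],m[0]["confidence"]) for m in (mark_of(p,q) for p in ps) if m]
            if v: print(c,q,np.round(np.median([a for a,_ in v],0),4),[round(b,2) for _,b in v])
E
python3 - <<'E'
from h import *
p=crop("top","clamp0.png",[0.6,-0.08,0.12],0.3)
marks(["ledge_edge","push_face","peg_tip","clamp_grip","eye","sander"],4)
E
```

```text
crop clamp0.png origin 294 152 scale 6.957
side ledge_edge [ 0.5493 -0.012   0.0621] [0.33, 0.7, 0.75, 0.56]
side push_face [ 0.6584 -0.1858  0.1175] [0.38, 0.88, 0.74, 0.9]
side peg_tip [ 0.5336 -0.1302  0.1168] [0.7, 0.93, 0.88, 0.71]
side clamp_grip [ 0.6547 -0.1284  0.1654] [0.68, 0.69, 0.6, 0.51]
side eye [ 0.5022 -0.0152  0.1128] [0.59, 0.57, 0.91, 0.64]
side sander [ 0.5026 -0.0152  0.0593] [0.6, 0.7, 0.64]
top ledge_edge [ 0.5534 -0.009   0.0596] [0.98, 0.71, 0.88, 0.82]
top push_face [ 0.659  -0.1874  0.1165] [0.74, 0.98, 0.75, 0.91]
top peg_tip [ 0.5343 -0.1307  0.1138] [0.92, 0.89, 0.8, 0.97]
top clamp_grip [ 0.6005 -0.1302  0.0834] [0.49, 0.62, 0.63, 0.72]
top eye [ 0.5014 -0.0167  0.1065] [0.57, 0.88, 0.64, 0.96]
top sander [ 0.5011 -0.0143  0.0638] [0.69, 0.85, 0.88, 0.55]
```

View pics/clamp0.png

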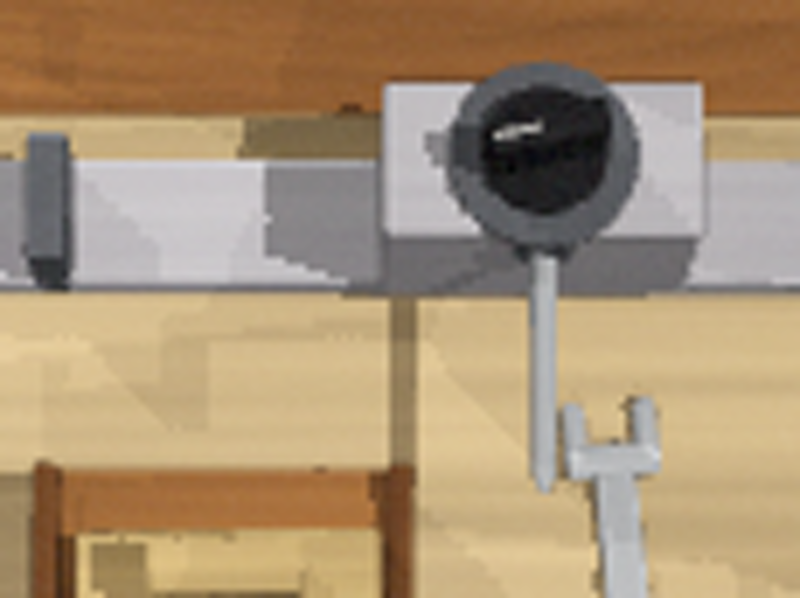

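```bash
python3 - <<'E'
from h import *
import cell;print([ (n,getattr(cell,n)) for n in dir(cell) if "over" in n])
p=read_camera("top");im=p["pixels"]
for nm,P in (("knobax",[.655,-.13,.171]),("peg",[.533,-.13,.1145])): print(nm,px(p,[P]))
# rail/board yaw from station trace
m=trace(p,"station")[0]["pixels"].astype(np.uint8)
print("board rect",cv2.minAreaRect(cv2.findNonZero(m)))
c=im[158:192,352:396].astype(float);c=np.clip(c*3.5,0,255).astype(np.uint8)
cv2.imwrite("pics/knob1.png",cv2.resize(c,None,fx=17,fy=17,interpolation=cv2.INTER_NEAREST))
E
```

```text
[('finger_overhang', 0.0655)]
knobax [[372.91090456 170.20332555]]
peg [[370.89315573 222.00926938]]
board rect ((350.0, 213.0), (104.0, 136.0), 90.0)
```

View pics/knob1.png

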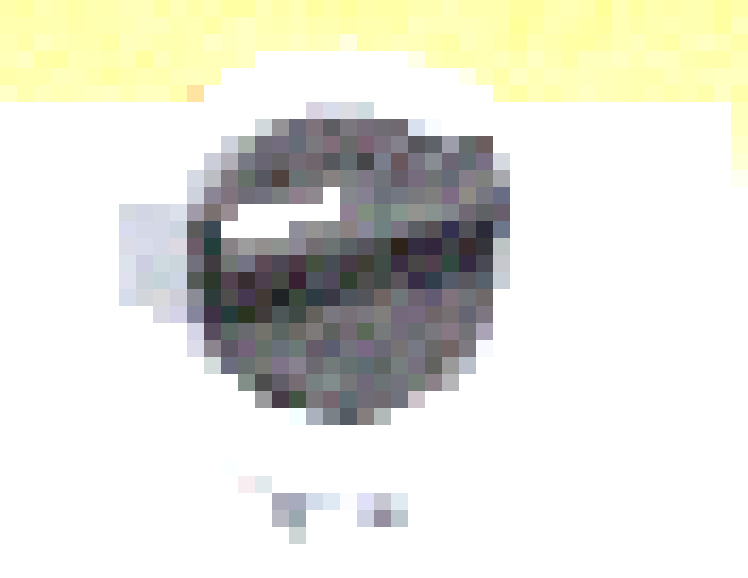

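Request:
arm_command(series=[{"x": 605, "y": -238, "z": 0, "rz": -89}, {"x": 605, "y": -238, "z": 0, "rz": -89}, {"x": 605, "y": -238, "z": 0, "rz": -89}, {"x": 605, "y": -238, "z": 0, "rz": -89}, {"x": 605, "y": -238, "z": 0, "rz": -89}, {"x": 605, "y": -238, "z": 0, "rz": -89}, {"x": 605, "y": -238, "z": 0, "rz": -89}, {"x": 605, "y": -238, "z": 0, "rz": -89}, {"x": 605, "y": -238, "z": 0, "rz": -89}, {"x": 605, "y": -238, "z": 0, "rz": -89}, {"x": 605, "y": -238, "z": 0, "rz": -89}, {"x": 605, "y": -238, "z": 0, "rz": -89}, {"x": 605, "y": -238, "z": 0, "rz": -89}, {"x": 605, "y": -238, "z": 0, "rz": -89}, {"x": 605, "y": -238, "z": 0, "rz": -89}, {"x": 605, "y": -238, "z": 0, "rz": -89}, {"x": 605, "y": -238, "z": 0, "rz": -89}, {"x": 605, "y": -238, "z": 0, "rz": -89}, {"x": 605, "y": -238, "z": 0, "rz": -89}, {"x": 605, "y": -238, "z": 0, "rz": -89}], hand=60)

```text
invalid input
```

```bash
cat >> h.py <<'E'
from scipy.spatial.transform import Rotation as Ro
def go(P,yaw):
    s=observe();R=Ro.from_euler("xyz",s["tool_rot"]);T=Ro.from_euler("xyz",[np.pi,0,yaw])
    print("t",round(s["time"],2),"pos",np.round(s["tool_pos"],4),"rot",np.round(s["tool_rot"],3),"F",np.round(s["contact_force"],1),"open",round(s["opening"],4),"grip",round(s["grip_force"],1))
    print("shift mm",np.round(1000*R.inv().apply(np.array(P)-s["tool_pos"]),1),"turn deg",np.round(np.degrees((R.inv()*T).as_rotvec()),1))
E
python3 - <<'E'
from h import *
go([.657,-.1285,.211],1.8)
E
```

```text
t 4.45 pos [ 0.1298 -0.5087  0.2923] rot [ 3.141 -0.     0.25 ] F [ 0.8 -0.1 -0.6] open 0.0917 grip 0.0
shift mm [ 604.8 -238.1   81.2] turn deg [  0.    0.  -88.8]
```

Request:
arm_command(series=[{"x": 605, "y": -238, "z": 0, "rx": 0, "ry": 0, "rz": -89}, {"x": 605, "y": -238, "z": 0, "rx": 0, "ry": 0, "rz": -89}, {"x": 605, "y": -238, "z": 0, "rx": 0, "ry": 0, "rz": -89}, {"x": 605, "y": -238, "z": 0, "rx": 0, "ry": 0, "rz": -89}, {"x": 605, "y": -238, "z": 0, "rx": 0, "ry": 0, "rz": -89}, {"x": 605, "y": -238, "z": 0, "rx": 0, "ry": 0, "rz": -89}, {"x": 605, "y": -238, "z": 0, "rx": 0, "ry": 0, "rz": -89}, {"x": 605, "y": -238, "z": 0, "rx": 0, "ry": 0, "rz": -89}, {"x": 605, "y": -238, "z": 0, "rx": 0, "ry": 0, "rz": -89}, {"x": 605, "y": -238, "z": 0, "rx": 0, "ry": 0, "rz": -89}, {"x": 605, "y": -238, "z": 0, "rx": 0, "ry": 0, "rz": -89}, {"x": 605, "y": -238, "z": 0, "rx": 0, "ry": 0, "rz": -89}, {"x": 605, "y": -238, "z": 0, "rx": 0, "ry": 0, "rz": -89}, {"x": 605, "y": -238, "z": 0, "rx": 0, "ry": 0, "rz": -89}, {"x": 605, "y": -238, "z": 0, "rx": 0, "ry": 0, "rz": -89}, {"x": 605, "y": -238, "z": 0, "rx": 0, "ry": 0, "rz": -89}, {"x": 605, "y": -238, "z": 0, "rx": 0, "ry": 0, "rz": -89}, {"x": 605, "y": -238, "z": 0, "rx": 0, "ry": 0, "rz": -89}], hand=60)

```text
time: 6.25
tool_pos: [0.6566, -0.1296, 0.2929]
tool_rot: [3.141, 0.001, 1.801]
contact_force: [0.6, 0.1, -0.0]
opening: 0.0601
grip_force: 0.0
```

```bash
python3 - <<'E'
from h import *
go([.657,-.1285,.211],1.8)
E
```

```text
t 6.25 pos [ 0.6566 -0.1296  0.2929] rot [3.141e+00 1.000e-03 1.801e+00] F [ 0.6  0.1 -0. ] open 0.0601 grip 0.0
shift mm [ 1.   0.6 81.9] turn deg [0.  0.  0.1]
```

Request:
arm_command(series=[{"x": 1, "y": 0, "z": 40, "rx": 0, "ry": 0, "rz": 0}, {"x": 1, "y": 0, "z": 65, "rx": 0, "ry": 0, "rz": 0}, {"x": 1, "y": 0, "z": 81, "rx": 0, "ry": 0, "rz": 0}, {"x": 1, "y": 0, "z": 81, "rx": 0, "ry": 0, "rz": 0}, {"x": 1, "y": 0, "z": 81, "rx": 0, "ry": 0, "rz": 0}])

```text
time: 6.75
tool_pos: [0.657, -0.1282, 0.2121]
tool_rot: [3.141, 0.001, 1.802]
contact_force: [0.5, 0.2, 1.0]
opening: 0.0599
grip_force: 0.0
```

Request:
arm_command(series=[{"x": 0, "y": 0, "z": 0, "rx": 0, "ry": 0, "rz": 0}, {"x": 0, "y": 0, "z": 0, "rx": 0, "ry": 0, "rz": 0}, {"x": 0, "y": 0, "z": 0, "rx": 0, "ry": 0, "rz": 0}, {"x": 0, "y": 0, "z": 0, "rx": 0, "ry": 0, "rz": 0}, {"x": 0, "y": 0, "z": 0, "rx": 0, "ry": 0, "rz": 0}, {"x": 0, "y": 0, "z": 0, "rx": 0, "ry": 0, "rz": 0}, {"x": 0, "y": 0, "z": 0, "rx": 0, "ry": 0, "rz": 0}, {"x": 0, "y": 0, "z": 0, "rx": 0, "ry": 0, "rz": 0}], hand=0, squeeze=30)

```text
time: 7.55
tool_pos: [0.6578, -0.1273, 0.2113]
tool_rot: [3.139, 0.001, 1.804]
contact_force: [4.9, 1.8, -2.2]
opening: 0.0136
grip_force: 29.9
```

```bash
python3 - <<'E'
from h import *
go([.657,-.1285,.211],3.14)
print(observe()["torque"])
crop("side","grip.png",[.657,-.1285,.18],.3)
marks(["push_face","peg_tip","clamp_grip"],2)
E
```

```text
t 7.55 pos [ 0.6578 -0.1273  0.2113] rot [3.139e+00 1.000e-03 1.804e+00] F [ 4.9  1.8 -2.2] open 0.0136 grip 29.9
shift mm [-1.  -1.1  0.3] turn deg [  0.1   0.1 -76.6]
[ 0.16918346 -0.91905423  0.15426663]
crop grip.png origin 245 138 scale 8.247
side push_face [ 0.6579 -0.1859  0.1208] [0.8, 0.63]
side peg_tip [ 0.5334 -0.131   0.1157] [0.74, 0.96]
side clamp_grip [ 0.6552 -0.126   0.1646] [0.49, 0.55]
```

View pics/grip.png

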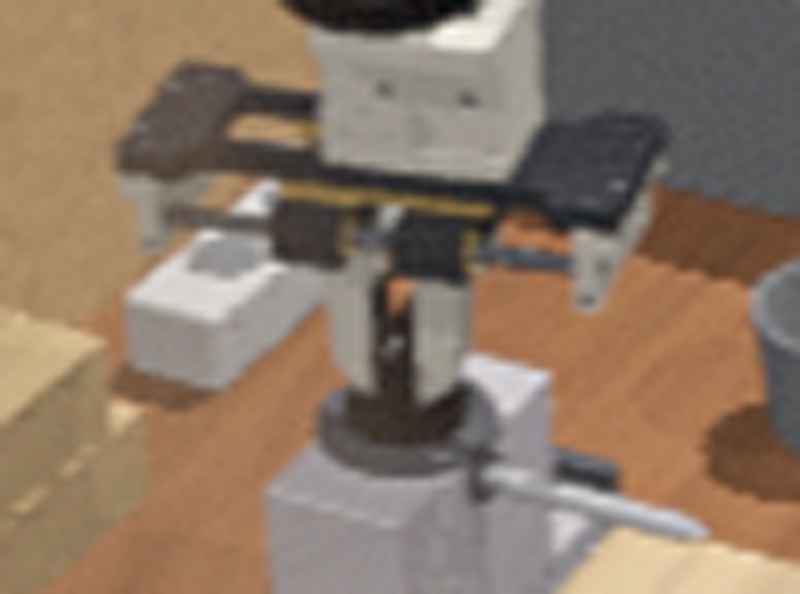

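Request:
arm_command(series=[{"x": 0, "y": 1, "z": 0, "rx": 0, "ry": 0, "rz": -6}, {"x": 0, "y": 1, "z": 0, "rx": 0, "ry": 0, "rz": -12}, {"x": 0, "y": 1, "z": 0, "rx": 0, "ry": 0, "rz": -18}, {"x": 0, "y": 1, "z": 0, "rx": 0, "ry": 0, "rz": -24}, {"x": 0, "y": 1, "z": 0, "rx": 0, "ry": 0, "rz": -30}, {"x": 0, "y": 1, "z": 0, "rx": 0, "ry": 0, "rz": -36}, {"x": 0, "y": 1, "z": 0, "rx": 0, "ry": 0, "rz": -42}, {"x": 0, "y": 1, "z": 0, "rx": 0, "ry": 0, "rz": -48}, {"x": 0, "y": 1, "z": 0, "rx": 0, "ry": 0, "rz": -54}, {"x": 0, "y": 1, "z": 0, "rx": 0, "ry": 0, "rz": -60}, {"x": 0, "y": 1, "z": 0, "rx": 0, "ry": 0, "rz": -66}, {"x": 0, "y": 1, "z": 0, "rx": 0, "ry": 0, "rz": -72}, {"x": 0, "y": 1, "z": 0, "rx": 0, "ry": 0, "rz": -75}, {"x": 0, "y": 1, "z": 0, "rx": 0, "ry": 0, "rz": -75}, {"x": 0, "y": 1, "z": 0, "rx": 0, "ry": 0, "rz": -75}])

```text
time: 9.9
tool_pos: [0.6573, -0.1282, 0.2113]
tool_rot: [-3.14, -0.002, 3.11]
contact_force: [-3.2, -3.2, 2.0]
opening: 0.0138
grip_force: 29.9
```

```bash
python3 - <<'E'
from h import *
go([.657,-.010,.211],3.14)
print(observe()["torque"])
E
```

```text
t 9.9 pos [ 0.6573 -0.1282  0.2113] rot [-3.14e+00 -2.00e-03  3.11e+00] F [-3.2 -3.2  2. ] open 0.0138 grip 29.9
shift mm [4.000e+00 1.182e+02 1.000e-01] turn deg [-0.1 -0.1 -1.7]
[-0.71699428  0.4550592   0.17283313]
```

Request:
arm_command(series=[{"x": 0, "y": 5, "z": 0, "rx": 0, "ry": 0, "rz": 0}, {"x": 0.5, "y": 15, "z": 0, "rx": 0, "ry": 0, "rz": 0}, {"x": 1, "y": 25, "z": 0, "rx": 0, "ry": 0, "rz": 0}, {"x": 1, "y": 35, "z": 0, "rx": 0, "ry": 0, "rz": 0}, {"x": 1.5, "y": 45, "z": 0, "rx": 0, "ry": 0, "rz": 0}, {"x": 2, "y": 55, "z": 0, "rx": 0, "ry": 0, "rz": 0}, {"x": 2, "y": 65, "z": 0, "rx": 0, "ry": 0, "rz": 0}, {"x": 2.5, "y": 75, "z": 0, "rx": 0, "ry": 0, "rz": 0}, {"x": 3, "y": 85, "z": 0, "rx": 0, "ry": 0, "rz": 0}, {"x": 3, "y": 95, "z": 0, "rx": 0, "ry": 0, "rz": 0}, {"x": 3.5, "y": 102, "z": 0, "rx": 0, "ry": 0, "rz": 0}, {"x": 3.5, "y": 108, "z": 0, "rx": 0, "ry": 0, "rz": 0}, {"x": 3.5, "y": 108, "z": 0, "rx": 0, "ry": 0, "rz": 0}])

```text
time: 11.2
tool_pos: [0.6552, -0.0186, 0.2113]
tool_rot: [-3.141, -0.007, 3.111]
contact_force: [-11.5, -0.4, 6.6]
opening: 0.0139
grip_force: 29.9
```

Request:
arm_command(series=[{"x": 0, "y": 3, "z": 0, "rx": 0, "ry": 0, "rz": 0}, {"x": 0, "y": 6, "z": 0, "rx": 0, "ry": 0, "rz": 0}, {"x": 0, "y": 8, "z": 0, "rx": 0, "ry": 0, "rz": 0}, {"x": 0, "y": 8, "z": 0, "rx": 0, "ry": 0, "rz": 0}])

```text
time: 11.6
tool_pos: [0.6552, -0.0115, 0.2112]
tool_rot: [-3.141, -0.008, 3.111]
contact_force: [-11.5, -2.8, 7.1]
opening: 0.0137
grip_force: 29.9
```

```bash
python3 - <<'E'
from h import *
go([.657,-.010,.211],3.14)
marks(["push_face","peg_tip","ledge_edge"],4)
E
```

```text
t 11.6 pos [ 0.6552 -0.0115  0.2112] rot [-3.141 -0.008  3.111] F [-11.5  -2.8   7.1] open 0.0137 grip 29.9
shift mm [-1.8  1.5  0.2] turn deg [-0.1 -0.4 -1.7]
side push_face [ 0.6573 -0.0686  0.1187] [0.7, 0.49, 0.76, 0.82]
side peg_tip [ 0.5323 -0.0135  0.1156] [0.64, 0.91, 0.75, 0.62]
side ledge_edge [ 0.5496 -0.0106  0.0625] [0.76, 0.83, 0.95, 0.77]
top push_face [ 0.6546 -0.0709  0.1151] [0.45, 0.74, 0.49, 0.65]
top peg_tip [0.6586 0.404  0.0025] [0.21]
top ledge_edge [ 0.5515 -0.0081  0.0601] [0.98, 0.7, 0.66, 0.56]
```

Request:
arm_command(series=[{"x": 2, "y": 2, "z": 0, "rx": 0, "ry": 0, "rz": 0}, {"x": 2, "y": 4, "z": 0, "rx": 0, "ry": 0, "rz": 0}, {"x": 2, "y": 4, "z": 0, "rx": 0, "ry": 0, "rz": 0}, {"x": 2, "y": 4, "z": 0, "rx": 0, "ry": 0, "rz": 0}])

```text
time: 13.6
tool_pos: [0.6547, -0.0082, 0.2113]
tool_rot: [-3.14, -0.004, 3.11]
contact_force: [-6.8, -5.4, 4.6]
opening: 0.0141
grip_force: 29.9
```

Request:
arm_command(series=[{"x": 1, "y": 2, "z": 0, "rx": 0, "ry": 0, "rz": 0}, {"x": 1, "y": 4, "z": 0, "rx": 0, "ry": 0, "rz": 0}, {"x": 1, "y": 4, "z": 0, "rx": 0, "ry": 0, "rz": 0}, {"x": 1, "y": 4, "z": 0, "rx": 0, "ry": 0, "rz": 0}])

```text
time: 14.0
tool_pos: [0.6545, -0.0076, 0.2113]
tool_rot: [-3.134, -0.002, 3.109]
contact_force: [-4.2, -17.1, 2.3]
opening: 0.0138
grip_force: 30.0
```

Request:
arm_command(series=[{"x": 0, "y": -2, "z": 0, "rx": 0, "ry": 0, "rz": 6}, {"x": 0, "y": -2, "z": 0, "rx": 0, "ry": 0, "rz": 12}, {"x": 0, "y": -2, "z": 0, "rx": 0, "ry": 0, "rz": 18}, {"x": 0, "y": -2, "z": 0, "rx": 0, "ry": 0, "rz": 24}, {"x": 0, "y": -2, "z": 0, "rx": 0, "ry": 0, "rz": 30}, {"x": 0, "y": -2, "z": 0, "rx": 0, "ry": 0, "rz": 36}, {"x": 0, "y": -2, "z": 0, "rx": 0, "ry": 0, "rz": 42}, {"x": 0, "y": -2, "z": 0, "rx": 0, "ry": 0, "rz": 48}, {"x": 0, "y": -2, "z": 0, "rx": 0, "ry": 0, "rz": 54}, {"x": 0, "y": -2, "z": 0, "rx": 0, "ry": 0, "rz": 60}, {"x": 0, "y": -2, "z": 0, "rx": 0, "ry": 0, "rz": 66}, {"x": 0, "y": -2, "z": 0, "rx": 0, "ry": 0, "rz": 72}, {"x": 0, "y": -2, "z": 0, "rx": 0, "ry": 0, "rz": 77}, {"x": 0, "y": -2, "z": 0, "rx": 0, "ry": 0, "rz": 80}, {"x": 0, "y": -2, "z": 0, "rx": 0, "ry": 0, "rz": 80}, {"x": 0, "y": -2, "z": 0, "rx": 0, "ry": 0, "rz": 80}, {"x": 0, "y": -2, "z": 0, "rx": 0, "ry": 0, "rz": 80}])

```text
time: 15.7
tool_pos: [0.6553, -0.0068, 0.2113]
tool_rot: [3.141, 0.003, 1.713]
contact_force: [0.6, -6.5, 0.0]
opening: 0.0136
grip_force: 30.0
```

```bash
python3 - <<'E'
from h import *
go([.657,-.010,.211],1.74)
print(observe()["torque"])
E
```

```text
t 15.7 pos [ 0.6553 -0.0068  0.2113] rot [3.141e+00 3.000e-03 1.713e+00] F [ 0.6 -6.5  0. ] open 0.0136 grip 30.0
shift mm [-3.4  1.2  0.3] turn deg [ 0.   0.2 -1.5]
[-1.26441672 -0.15544445 -0.04141379]
```

Request:
arm_command(series=[{"x": 0, "y": 0, "z": 0, "rx": 0, "ry": 0, "rz": 0}, {"x": 0, "y": 0, "z": 0, "rx": 0, "ry": 0, "rz": 0}, {"x": 0, "y": 0, "z": 0, "rx": 0, "ry": 0, "rz": 0}, {"x": 0, "y": 0, "z": -20, "rx": 0, "ry": 0, "rz": 0}, {"x": 0, "y": 0, "z": -60, "rx": 0, "ry": 0, "rz": 0}, {"x": 0, "y": 0, "z": -70, "rx": 0, "ry": 0, "rz": 0}, {"x": 0, "y": 150, "z": -70, "rx": 0, "ry": 0, "rz": 0}, {"x": 0, "y": -300, "z": -70, "rx": 0, "ry": 0, "rz": 80}, {"x": 0, "y": -300, "z": -70, "rx": 0, "ry": 0, "rz": 80}, {"x": 0, "y": -300, "z": -70, "rx": 0, "ry": 0, "rz": 80}, {"x": 0, "y": -300, "z": -70, "rx": 0, "ry": 0, "rz": 80}, {"x": 0, "y": -300, "z": -70, "rx": 0, "ry": 0, "rz": 80}, {"x": 0, "y": -300, "z": -70, "rx": 0, "ry": 0, "rz": 80}, {"x": 0, "y": -300, "z": -70, "rx": 0, "ry": 0, "rz": 80}, {"x": 0, "y": -300, "z": -70, "rx": 0, "ry": 0, "rz": 80}], hand=50)

```text
time: 17.2
tool_pos: [0.3524, -0.0476, 0.2803]
tool_rot: [-3.138, 0.003, 0.509]
contact_force: [1.1, -0.4, 0.2]
opening: 0.0499
grip_force: 0.0
```

```bash
python3 - <<'E'
from h import *
go([.5015,-.012,.25],0.018+np.pi)
marks(["ledge_edge","push_face","peg_tip","clamp_grip","eye","sander"],5)
crop("top","after.png",[0.58,-0.01,0.12],0.3)
E
```

```text
t 17.2 pos [ 0.3524 -0.0476  0.2803] rot [-3.138e+00  3.000e-03  5.090e-01] F [ 1.1 -0.4  0.2] open 0.0499 grip 0.0
shift mm [147.7  41.6  29.7] turn deg [  -0.3   -0.2 -151.9]Traceback (most recent call last):
  File "<stdin>", line 3, in <module>
  File "h.py", line 13, in marks
    v=[(m[0]["point"],m[0]["confidence"]) for m in (mark_of(p,q) for p in ps) if m]
                                                   ^^^^^^^^^^^^^^^^^^^^^^^^^^
  File "h.py", line 13, in <genexpr>
    v=[(m[0]["point"],m[0]["confidence"]) for m in (mark_of(p,q) for p in ps) if m]
                                                    ~~~~~~~^^^^^
ValueError: only the last four pictures can be asked about
```

```bash
python3 - <<'E'
from h import *
go([.5015,-.012,.25],0.018)
marks(["ledge_edge","push_face","peg_tip","clamp_grip","eye","sander"],4)
marks(["ledge_edge","peg_tip","eye","sander"],4)
crop("top","after.png",[0.58,-0.01,0.12],0.3)
E
```

```text
t 17.45 pos [ 0.359  -0.0486  0.2813] rot [ 3.141e+00 -1.000e-03  5.200e-01] F [ 0.5  0.3 -0.4] open 0.0497 grip 0.0
shift mm [141.8  39.   31.4] turn deg [ 0.  -0.  28.8]
side ledge_edge [ 0.5491 -0.0111  0.0626] [0.62, 0.61, 0.77, 0.56]
side push_face [ 0.6572 -0.0676  0.1176] [0.94, 0.88, 0.85, 0.69]
side peg_tip [ 0.5316 -0.0112  0.1152] [0.92, 0.69, 0.97, 0.57]
side clamp_grip [ 0.6537 -0.0054  0.1632] [0.63, 0.74, 0.73, 0.55]
side eye [ 0.4996 -0.0149  0.1108] [0.98, 0.8, 0.61, 0.81]
side sander [ 0.5    -0.014   0.0582] [0.6, 0.77, 0.83, 0.56]
top ledge_edge [ 0.5516 -0.0091  0.059 ] [0.98, 0.92, 0.93, 0.96]
top push_face [ 0.6569 -0.0676  0.1157] [0.58, 0.57, 0.55, 0.93]
top peg_tip [ 0.529  -0.0131  0.1138] [0.64, 0.6, 0.64, 0.32]
top clamp_grip [ 0.6546 -0.0096  0.168 ] [0.69, 0.51, 0.71, 0.55]
top eye [ 0.5029 -0.017   0.1068] [0.78, 0.92, 0.58, 0.7]
top sander [ 0.5022 -0.0123  0.0636] [0.73, 0.82, 0.79, 0.71]
side ledge_edge [ 0.5486 -0.0115  0.063 ] [0.72, 0.76, 0.57]
side peg_tip [ 0.531  -0.0092  0.1172] [0.63, 0.88, 0.74, 0.7]
side eye [ 0.5006 -0.0158  0.1113] [0.2, 0.76, 0.89, 0.64]
side sander [ 0.5018 -0.0135  0.0594] [0.62, 0.94, 0.72]
top ledge_edge [ 0.552  -0.0088  0.0584] [0.77, 0.69, 0.93]
top peg_tip [ 0.5312 -0.0127  0.1151] [0.88, 0.65, 0.89, 0.88]
top eye [ 0.5014 -0.0167  0.1082] [0.74, 0.84, 0.91, 0.72]
top sander [ 0.4996 -0.0146  0.0635] [0.85, 0.98, 0.61, 0.63]
crop after.png origin 267 159 scale 6.957
```

View pics/after.png

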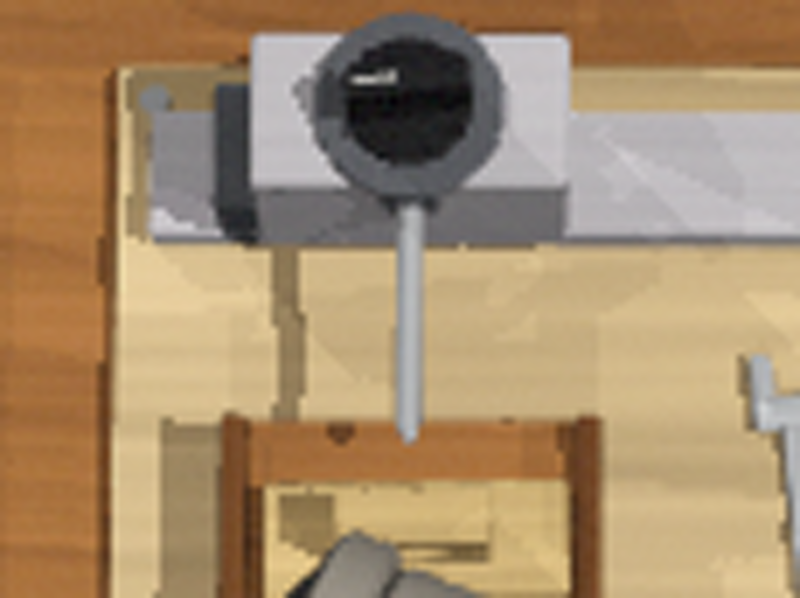

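Request:
arm_command(series=[{"x": 142, "y": 38, "z": 31, "rx": 0, "ry": 0, "rz": 29}, {"x": 142, "y": 38, "z": 31, "rx": 0, "ry": 0, "rz": 29}, {"x": 142, "y": 38, "z": 31, "rx": 0, "ry": 0, "rz": 29}, {"x": 142, "y": 38, "z": 31, "rx": 0, "ry": 0, "rz": 29}, {"x": 142, "y": 38, "z": 31, "rx": 0, "ry": 0, "rz": 29}, {"x": 142, "y": 38, "z": 31, "rx": 0, "ry": 0, "rz": 29}, {"x": 142, "y": 38, "z": 31, "rx": 0, "ry": 0, "rz": 29}], hand=88)

```text
time: 23.0
tool_pos: [0.4999, -0.0118, 0.2508]
tool_rot: [3.141, -0.001, 0.01]
contact_force: [-0.1, -1.0, 0.0]
opening: 0.0879
grip_force: 0.0
```

```bash
python3 - <<'E'
from h import *
go([.501,-.0105,.162],0.02)
E
```

```text
t 23.0 pos [ 0.4999 -0.0118  0.2508] rot [ 3.141e+00 -1.000e-03  1.000e-02] F [-0.1 -1.   0. ] open 0.0879 grip 0.0
shift mm [ 1.1 -1.3 88.8] turn deg [ 0.  -0.  -0.5]
```

Request:
arm_command(series=[{"x": 1, "y": -1.5, "z": 40, "rx": 0, "ry": 0, "rz": -0.5}, {"x": 1, "y": -1.5, "z": 70, "rx": 0, "ry": 0, "rz": -0.5}, {"x": 1, "y": -1.5, "z": 88, "rx": 0, "ry": 0, "rz": -0.5}, {"x": 1, "y": -1.5, "z": 88, "rx": 0, "ry": 0, "rz": -0.5}, {"x": 1, "y": -1.5, "z": 88, "rx": 0, "ry": 0, "rz": -0.5}])

```text
time: 23.5
tool_pos: [0.5015, -0.0104, 0.1633]
tool_rot: [3.141, -0.001, 0.018]
contact_force: [-0.0, -0.2, -0.9]
opening: 0.0883
grip_force: 0.0
```

Request:
arm_command(series=[{"x": 0, "y": 0, "z": 0, "rx": 0, "ry": 0, "rz": 0}, {"x": 0, "y": 0, "z": 0, "rx": 0, "ry": 0, "rz": 0}, {"x": 0, "y": 0, "z": 0, "rx": 0, "ry": 0, "rz": 0}, {"x": 0, "y": 0, "z": 0, "rx": 0, "ry": 0, "rz": 0}, {"x": 0, "y": 0, "z": 0, "rx": 0, "ry": 0, "rz": 0}, {"x": 0, "y": 0, "z": 0, "rx": 0, "ry": 0, "rz": 0}, {"x": 0, "y": 0, "z": 0, "rx": 0, "ry": 0, "rz": 0}, {"x": 0, "y": 0, "z": 0, "rx": 0, "ry": 0, "rz": 0}], hand=50, squeeze=8)

```text
time: 24.3
tool_pos: [0.5017, -0.0104, 0.1627]
tool_rot: [3.141, -0.001, 0.019]
contact_force: [-1.1, -2.5, 6.0]
opening: 0.056
grip_force: 8.0
```

Request:
arm_command(series=[{"x": 0, "y": 0, "z": 0, "rx": 0, "ry": 0, "rz": 0}, {"x": 0, "y": 0, "z": 0, "rx": 0, "ry": 0, "rz": 0}, {"x": 0, "y": 0, "z": 0, "rx": 0, "ry": 0, "rz": 0}, {"x": 0, "y": 0, "z": -30, "rx": 0, "ry": 0, "rz": 0}, {"x": 0, "y": 0, "z": -60, "rx": 0, "ry": 0, "rz": 0}, {"x": -25, "y": 0, "z": -65, "rx": 0, "ry": 0, "rz": 0}, {"x": -55, "y": 0, "z": -60, "rx": 0, "ry": 0, "rz": 0}, {"x": -60, "y": 0, "z": -60, "rx": 0, "ry": 0, "rz": 0}, {"x": -60, "y": 0, "z": -60, "rx": 0, "ry": 0, "rz": 0}], hand=86)

```text
time: 25.2
tool_pos: [0.441, -0.0111, 0.2223]
tool_rot: [-3.142, -0.0, 0.018]
contact_force: [-0.7, -0.5, -0.0]
opening: 0.0861
grip_force: 0.0
```

```bash
python3 - <<'E'
from h import *
go([.445,-.0115,.138],0.02)
marks(["peg_tip","eye","sander"],4,("side",))
E
```

```text
t 25.2 pos [ 0.441  -0.0111  0.2223] rot [-3.142 -0.     0.018] F [-0.7 -0.5 -0. ] open 0.0861 grip 0.0
shift mm [ 4.   0.5 84.3] turn deg [-0.  -0.  -0.1]
side peg_tip [ 0.5312 -0.0101  0.1147] [0.64, 0.62, 0.97, 0.75]
side eye [ 0.4994 -0.0102  0.114 ] [0.57, 0.64, 0.82, 0.74]
side sander [ 0.5022 -0.0088  0.0588] [0.85, 0.7, 0.67, 0.86]
```

Request:
arm_command(series=[{"x": 2, "y": 0, "z": 40, "rx": 0, "ry": 0, "rz": 0}, {"x": 2, "y": 0, "z": 70, "rx": 0, "ry": 0, "rz": 0}, {"x": 2, "y": 0, "z": 84, "rx": 0, "ry": 0, "rz": 0}, {"x": 2, "y": 0, "z": 84, "rx": 0, "ry": 0, "rz": 0}, {"x": 2, "y": 0, "z": 84, "rx": 0, "ry": 0, "rz": 0}], hand=70)

```text
time: 26.5
tool_pos: [0.4437, -0.0112, 0.1385]
tool_rot: [3.141, -0.0, 0.018]
contact_force: [0.9, 0.5, -0.0]
opening: 0.0701
grip_force: 0.0
```

Request:
arm_command(series=[{"x": 8, "y": 0, "z": 0, "rx": 0, "ry": 0, "rz": 0}, {"x": 15, "y": 0, "z": 0, "rx": 0, "ry": 0, "rz": 0}, {"x": 20, "y": 0, "z": 0, "rx": 0, "ry": 0, "rz": 0}, {"x": 24, "y": 0, "z": 0, "rx": 0, "ry": 0, "rz": 0}, {"x": 28, "y": 0, "z": 0, "rx": 0, "ry": 0, "rz": 0}, {"x": 32, "y": 0, "z": 0, "rx": 0, "ry": 0, "rz": 0}, {"x": 36, "y": 0, "z": 0, "rx": 0, "ry": 0, "rz": 0}, {"x": 40, "y": 0, "z": 0, "rx": 0, "ry": 0, "rz": 0}, {"x": 44, "y": 0, "z": 0, "rx": 0, "ry": 0, "rz": 0}, {"x": 48, "y": 0, "z": 0, "rx": 0, "ry": 0, "rz": 0}, {"x": 52, "y": 0, "z": 0, "rx": 0, "ry": 0, "rz": 0}, {"x": 56, "y": 0, "z": 0, "rx": 0, "ry": 0, "rz": 0}, {"x": 60, "y": 0, "z": 0, "rx": 0, "ry": 0, "rz": 0}, {"x": 60, "y": 0, "z": 0, "rx": 0, "ry": 0, "rz": 0}])

```text
time: 27.9
tool_pos: [0.5042, -0.0101, 0.1382]
tool_rot: [3.141, -0.001, 0.019]
contact_force: [0.0, -0.1, 0.2]
opening: 0.0697
grip_force: 0.0
```

```bash
python3 - <<'E'
from h import *
go([.561,-.0095,.138],0.02)
marks(["eye","sander"],3,("side",))
crop("side","entry.png",[.55,-.01,.1],.3)
E
```

```text
t 27.9 pos [ 0.5042 -0.0101  0.1382] rot [ 3.141e+00 -1.000e-03  1.900e-02] F [ 0.  -0.1  0.2] open 0.0697 grip 0.0
shift mm [56.8  0.5  0.3] turn deg [ 0.  -0.1 -0.1]
side eye [0.5169 0.3011 0.0045] [0.58, 0.7, 0.56]
side sander [ 0.538  -0.0098  0.0583] [0.68, 0.76]
crop entry.png origin 254 187 scale 7.843
```

View pics/entry.png

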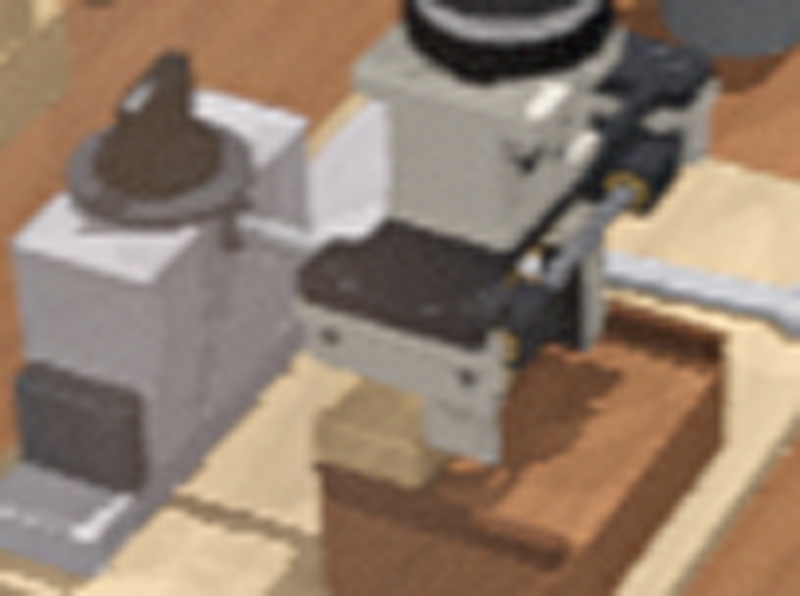

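Request:
arm_command(series=[{"x": 4, "y": 0, "z": 0, "rx": 0, "ry": 0, "rz": 0}, {"x": 8, "y": 0, "z": 0, "rx": 0, "ry": 0, "rz": 0}, {"x": 12, "y": 0, "z": 0, "rx": 0, "ry": 0, "rz": 0}, {"x": 15, "y": 0, "z": 0, "rx": 0, "ry": 0, "rz": 0}, {"x": 18, "y": 0, "z": 0, "rx": 0, "ry": 0, "rz": 0}, {"x": 21, "y": 0, "z": 0, "rx": 0, "ry": 0, "rz": 0}, {"x": 24, "y": 0, "z": 0, "rx": 0, "ry": 0, "rz": 0}, {"x": 27, "y": 0, "z": 0, "rx": 0, "ry": 0, "rz": 0}, {"x": 30, "y": 0, "z": 0, "rx": 0, "ry": 0, "rz": 0}, {"x": 33, "y": 0, "z": 0, "rx": 0, "ry": 0, "rz": 0}, {"x": 36, "y": 0, "z": 0, "rx": 0, "ry": 0, "rz": 0}, {"x": 39, "y": 0, "z": 0, "rx": 0, "ry": 0, "rz": 0}, {"x": 42, "y": 0, "z": 0, "rx": 0, "ry": 0, "rz": 0}, {"x": 45, "y": 0, "z": 0, "rx": 0, "ry": 0, "rz": 0}, {"x": 48, "y": 0, "z": 0, "rx": 0, "ry": 0, "rz": 0}, {"x": 50, "y": 0, "z": 0, "rx": 0, "ry": 0, "rz": 0}, {"x": 52, "y": 0, "z": 0, "rx": 0, "ry": 0, "rz": 0}, {"x": 54, "y": 0, "z": 0, "rx": 0, "ry": 0, "rz": 0}, {"x": 54, "y": 0, "z": 0, "rx": 0, "ry": 0, "rz": 0}])

```text
time: 30.3
tool_pos: [0.5576, -0.009, 0.1382]
tool_rot: [3.141, -0.0, 0.018]
contact_force: [-0.7, 0.6, 0.0]
opening: 0.0701
grip_force: 0.4
```

```bash
python3 - <<'E'
from h import *
go([.561,-.0095,.138],0.02)
marks(["eye","sander"],3,("side",))
crop("side","hang.png",[.57,-.01,.1],.25)
E
```

```text
t 30.3 pos [ 0.5576 -0.009   0.1382] rot [ 3.141 -0.     0.018] F [-0.7  0.6  0. ] open 0.0701 grip 0.4
shift mm [3.3 0.5 0.2] turn deg [ 0.  -0.  -0.1]
side eye [ 0.589  -0.0098  0.1083] [0.69, 0.56, 0.48]
side sander [ 0.5935 -0.0113  0.0565] [0.61, 0.49, 0.52]
crop hang.png origin 257 192 scale 9.524
```

View pics/hang.png

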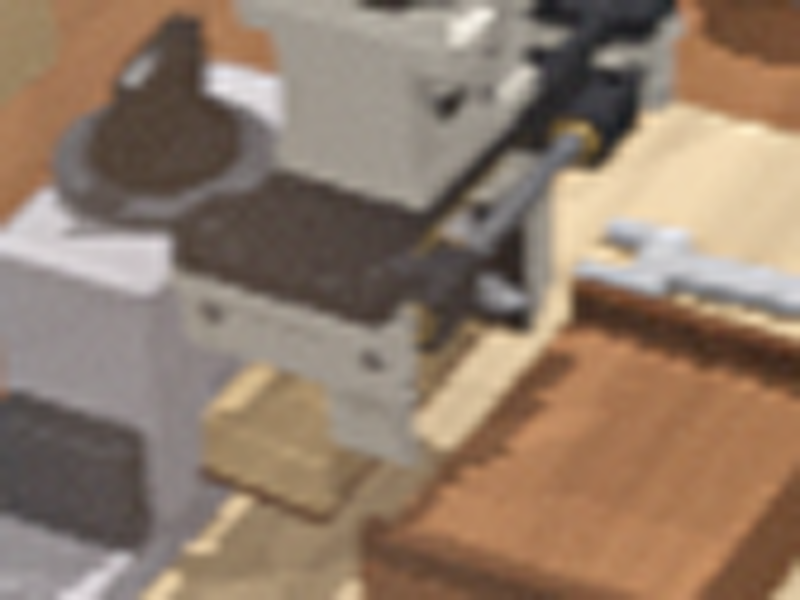

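Request:
arm_command(series=[{"x": -2, "y": 0, "z": 0, "rx": 0, "ry": 0, "rz": 0}, {"x": -5, "y": 0, "z": 0, "rx": 0, "ry": 0, "rz": 0}, {"x": -15, "y": 0, "z": 0, "rx": 0, "ry": 0, "rz": 0}, {"x": -35, "y": 0, "z": 0, "rx": 0, "ry": 0, "rz": 0}, {"x": -65, "y": 0, "z": 0, "rx": 0, "ry": 0, "rz": 0}, {"x": -100, "y": 0, "z": -10, "rx": 0, "ry": 0, "rz": 0}, {"x": -130, "y": 0, "z": -50, "rx": 0, "ry": 0, "rz": 0}, {"x": -150, "y": 0, "z": -100, "rx": 0, "ry": 0, "rz": 0}, {"x": -150, "y": 0, "z": -140, "rx": 0, "ry": 0, "rz": 0}, {"x": -150, "y": 0, "z": -140, "rx": 0, "ry": 0, "rz": 0}, {"x": -150, "y": 0, "z": -140, "rx": 0, "ry": 0, "rz": 0}])

```text
time: 31.9
tool_pos: [0.4071, -0.0118, 0.2788]
tool_rot: [3.141, -0.003, 0.018]
contact_force: [0.4, -0.2, 0.8]
opening: 0.07
grip_force: 0.0
```

```bash
python3 - <<'E'
from h import *
go([.4,-.0095,.25],0.02)
marks(["eye","sander","push_face"],4)
crop("side","final.png",[.57,-.01,.1],.25)
E
```

```text
t 31.9 pos [ 0.4071 -0.0118  0.2788] rot [ 3.141e+00 -3.000e-03  1.800e-02] F [ 0.4 -0.2  0.8] open 0.07 grip 0.0
shift mm [-7.2 -2.4 28.8] turn deg [ 0.  -0.1 -0.1]
side eye [ 0.5868 -0.0099  0.1074] [0.66, 0.62, 0.71, 0.68]
side sander [ 0.5891 -0.0111  0.0564] [0.8, 0.78, 0.78, 0.92]
side push_face [ 0.6576 -0.0667  0.118 ] [0.57, 0.55, 0.67, 0.81]
top eye [ 0.5883 -0.0128  0.1038] [0.79, 0.76, 0.91, 0.63]
top sander [ 0.5885 -0.0074  0.0598] [0.83, 0.95, 0.61, 0.97]
top push_face [ 0.6558 -0.0689  0.117 ] [0.95, 0.79, 0.56, 0.98]
crop final.png origin 257 192 scale 9.524
```

View pics/final.png

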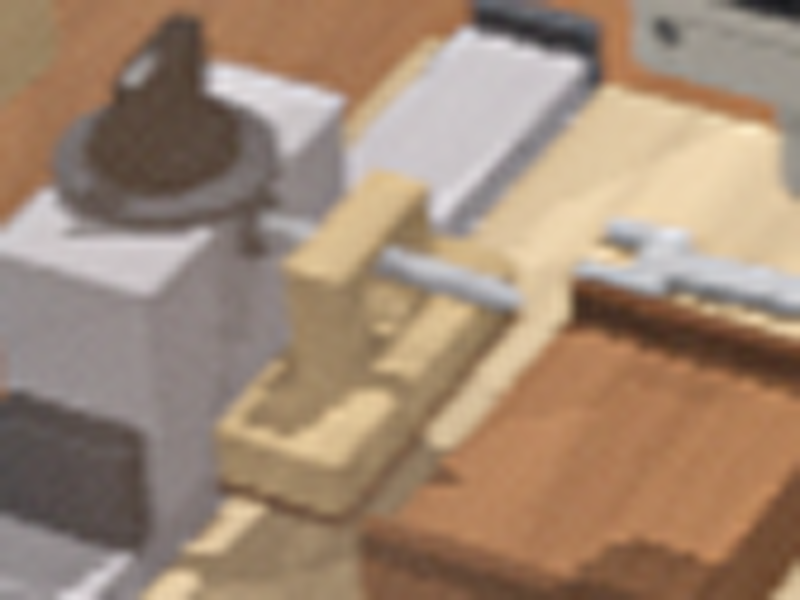

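The block hangs upright on the peg at about 38 mm past the ledge edge. The carriage is at its stop, the knob is tight, and the arm is clear.

```bash
python3 -c "
from cell import *
print(hand_in())"
```

```text
the job is handed in; nothing more can be done
None
```

I handed the job in at about 32 s with the sanding block hanging from the peg, the carriage against its stop, the clamp tight and the arm clear of everything; `hand_in()` returned no verdict. I moved the carriage by its knob and centred the block by briefly gripping its handle (no lift) before pushing it on.

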